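Slide the drill plate home on its locating pins

ROBOT

A 6-joint arm with a two-finger parallel gripper is mounted at the origin on a cart in front of the work surface, level with it; the furniture and walls round the work are solid. World frame = base frame: x ahead of the robot, y to its left, z up, the work surface at z = 0. Lengths are in m, angles in rad, forces in N, time in s.
With the tool pointing down it reaches from about 0.275 to 0.775 m from the base axis. Payload 14.6 kg.
Tool frame: the origin (TCP) lies on the centre line of the jaws, within the pads' length; the fingertips stand robot.tip_reach ahead of it and the grasp point (between the pads) lies 11 mm behind it (robot.tip_reach is the distance from the TCP to the fingertips, in m); z points along the fingers, y is the line along which they close (so a half turn about z gives the same grasp; the last joint's range is limited). The gripper opens to 85 mm and grips with 20 to 120 N. Pads are 22 mm wide; open, the fingers measure 114 mm over their backs; the gripper's body (76 mm by 85 mm) begins 54 mm behind the grasp point. The pads swing forward as they close: fully open they stand 13 mm farther back than shut.
Start: joints at [-1.281, 0.263, -0.048, 1.259, 0, 1.415], TCP at [0.226, -0.474, 0.201] pointing down, gripper open.
Joint ranges: [-2.65, 2.65], [-0.89, 1.7], [-1.18, 1.37], [-2.13, 2.11], [-1.35, 1.29], [-3.14, 3.14]. Speed limits (rad/s): [1.89, 1.89, 2.57, 2.79, 3.14, 3.14].

INTERFACE

Orientations are given as a unit quaternion [w, x, y, z].
In Python, from station import robot gives the robot as it stands. The module is installed in compiled form; this text tells all that it offers.
- The arm moves only by the shell command python3 -m creep 'ROWS' [FORCE]. ROWS is a JSON object of lists of equal length, an entry for each row: "offset": the shift along the world's x, y, z in mm, a list of three; "rot": the turn, a rotation vector about the world's x, y, z in degrees, a list of three; "claw": the finger opening in mm, from 0 to 85.4. In form: {"offset": [[tx, ty, tz], ...], "rot": [[ax, ay, az], ...], "claw": [claw, ...]}. A call has 1 to 5 rows; each row is the pose to reach, as a shift and turn from the pose commanded when the call began; what a row does not reach only later rows make up. A row lasts 1/8 s, in which the tool goes at most 62.5 mm and 10.7 degrees, less where a joint would pass 70% of its speed; a pose out of reach is approached as far as the arm can. A call with a gripper value outside its range is refused whole. The fingers move at their own pace and stop on an object; FORCE is the grip in N (left out, the last holds). Time passes only in rows, so rows that repeat a pose let the fingers close. It gives the time, the measured TCP pose, the force, the opening and the grip force at its end, in the units of the state.
- robot.get_obs(): the state, without advancing time (a new reading comes with each control period).
- robot.camera(name): name is "scene" or "side" or "wrist"; returns a dict with "image" (400x640x3 uint8, red, green, blue), "range_z" (400x640 float32, m along the optical axis (not along the pixel's ray), 0 where there is no reading), "fovy" (degrees; the focal length in pixels is half the picture's height over the tangent of half this angle, whatever the lens; pixels are square), "cx", "cy" (the principal point, pixels), "cam_to_world" (4x4, takes a point from camera to world coordinates). Camera axes: x right, y down, z forward; pixel columns grow to the right and rows downward; lengths in m; the calibration is good to about 2 mm. A picture is of the moment at which its call begins.
- robot.hand_in(): hands the job in; it is judged then, once.
The state is a dict: "t": time; "joint_positions": joint angles; "qvel": joint speeds; "effort": joint torques, N m; "eef_pos": TCP position; "tool_rot": TCP orientation; "ft_force": force on the tool from outside, world axes, zero at the start; "moment": the same for the moment, N m; "gripper_width": opening from 0.0 (shut) to 1.0 (fully open); "grasp_force": force on a finger pad.
Only numpy, scipy, OpenCV 4.12 (cv2) and the standard library are available. Lean on these libraries where they do the work, as an engineer would, in place of code of your own. Each camera call takes 0.05 s, during which the arm holds its last target. There are 200 camera calls.

TASK

Get the drilling fixture ready: with the fingertips, push the loose drill plate flat against the fixture's back guide rail and slide it along the rail off its loading ledge until its two holes drop over the two locating pins and it lies flat on the seat. Then push the swing clamp round by its knob until its strap stands fully over the plate. Only push and press, never lift the plate, and leave the spanner, tape measure and screwdriver where they lie.

Things in the scene. Friction and masses are not known exactly. Their poses are not given: they have to be found in the camera images.
- fixture: Drilling fixture, fixed to the bench; place and yaw vary. Origin on the bench under the centre of the seated plate; x points to the guide rail (away from the robot), y to the loading ledge (left), z up. All numbers below are in this frame, mm. Grey base: x -85..85, y -115..125, top at z 12. A blank lies under the plate: x -36..36, y -62..60, top z 19.
- ledge_edge (a point): Middle of the ledge's end, fixture (0, 72.5, 30). Two steel strips, 20 wide, at x -50 and +50: low part (seat) y -75..72.5, top z 20; high part (loading ledge) y 72.5..122, top z 30. Between them (x -40..40) beyond y 62, and in front of them (x under -60), fingertips can go down to the base top, z 12.
- rail_face (a point): Middle of the inner face's top edge of the guide rail, fixture (65.75, 23.5, 40): a steel bar along y, y -75..122, top z 40, screw heads to z 44. A plate flat against it has its holes 0.75 mm off the pins in x, which the tapered pins take up.
- pin_back (a point): Foot, on the seat (z 20), of the locating pin next to the rail: fixture x 50, y -25. Steel, 10 mm diameter, 10 mm high; its upper 6.5 mm is a cone ending in a flat tip of 3.6 mm at z 30, level with the ledge.
- pin_front (a point): Foot of the other, equal pin: fixture x -50, y -25.
- drill_plate: Loose aluminium plate, 130 (x) x 140 (y) x 10 mm, about 0.45 kg, three drill bushings in its middle 1.2 mm proud. Origin: centre of underside. Starts level on ledge and pin tips, underside z 30, 14..38 mm short of home in +y, 6..13 mm off the rail, yaw within 0.06. Home: fixture (0, 0, 20), axes as the fixture's, top z 30. Slid slowly (30 mm/s), its holes are caught within about 3 mm of the pins.
- round_hole (a point): Centre, on the plate's underside, of the round hole, 11.5 mm diameter (plate x 50, y -25); belongs over pin_back.
- slot_hole (a point): Centre, on the plate's underside, of the slot, 16.5 (x) x 11.5 (y) mm (plate x -50, y -25); belongs over pin_front.
- swing_clamp (a joint): Angle of the swing clamp, rad. Starts at 0..0.4: strap swung out to the front right, clear of the plate. Grows clockwise seen from above to a stop at 2.09, where the strap points to fixture +y over the plate. Direction from pivot to knob: 210 degrees minus this angle, counted anticlockwise from fixture x. Friction 0.04 N m; stays where left.
- clamp_pivot (a point): Upright pivot of the swing clamp, fixture (0, -92, 31.5), bolt head to z 46. Its steel strap is 18 wide and reaches 67 mm from here, z 31.5 to 39.5, so it passes over the plate only once that is seated.
- clamp_knob (a point): Middle of the black ribbed knob, 21 mm diameter, upright on the strap 50 mm from the pivot: z 46 to 67, this point at z 55.5.
- spanner_b: Bystander: combination spanner, 37x171x7 mm, on the bench in front of the fixture. Origin: centre of its underside.
- tape_measure: Bystander: tape measure, 64x96x34 mm, on the bench left of the fixture. Origin: centre of its underside.
- stub_driver: Bystander: stubby screwdriver, orange handle, 25x79x30 mm, on the bench right of the fixture. Origin: centre of its underside.

How it is judged:
By the outcome, as a careful person would: the job done as asked, in the order asked, and still so for the second after the job is handed in, with the robot touching nothing.
It also fails if it takes over 58 s, if anything falls off the work surface, if the arm or the gripper's body presses on something with over 40 N, if the wrist force passes 120 N, or if a joint passes its speed limit or range.

## Working session

There is one attempt and no reset: what is moved stays moved. The work goes in short steps, Python scripts to look and compute and a shell command to move; the robot and the scene stay as the last step left them, time stands still between calls to the robot, and variables do not carry over. Pictures are saved under pics/ and viewed, at most 10 in all, crops included, and the job is handed in when it is done.

```bash
mkdir -p pics; cat > h.py <<'E'
import numpy as np, cv2
from station import robot
def cam(n):
    c=robot.camera(n); c['f']=200/np.tan(np.radians(c['fovy'])/2); return c
def ray(c,uv,z):
    T=np.array(c['cam_to_world']); d=T[:3,:3]@np.array([(uv[0]-c['cx'])/c['f'],(uv[1]-c['cy'])/c['f'],1]); o=T[:3,3]
    return o+d*(z-o[2])/d[2]
def cloud(c):
    T=np.array(c['cam_to_world']); v,u=np.mgrid[:400,:640]; Z=c['range_z']
    P=np.stack([(u-c['cx'])/c['f']*Z,(v-c['cy'])/c['f']*Z,Z],-1)@T[:3,:3].T+T[:3,3]
    P[Z==0]=np.nan; return P
def save(c,n): cv2.imwrite('pics/'+n,c['image'][:,:,::-1])
E
python3 - <<'E'
from h import *
import pickle
for n in ['scene','side']:
    c=cam(n); save(c,n+'.png'); print(n,np.round(c['cam_to_world'],3).tolist(),c['f'],c['cx'],c['cy'])
    pickle.dump(c,open(n+'.pkl','wb'))
o=robot.get_obs(); print(o, robot.tip_reach)
E
```

```text
scene [[-0.578, -0.349, 0.738, -0.212], [-0.816, 0.243, -0.524, 0.552], [0.004, -0.905, -0.425, 0.533], [0.0, 0.0, 0.0, 1.0]] 437.84365962574276 321.764160405845 207.24565052902426
side [[0.997, -0.03, 0.067, 0.494], [-0.073, -0.491, 0.868, -0.727], [0.007, -0.871, -0.492, 0.498], [0.0, 0.0, 0.0, 1.0]] 373.14397794240114 317.71461672017006 200.37801681469713
{'t': 0.1, 'joint_positions': array([-1.28130560e+00,  2.63486682e-01, -4.88335286e-02,  1.25938846e+00,
        2.23752438e-05,  1.41551217e+00]), 'qvel': array([ 0.00063567, -0.00168992,  0.00319906, -0.00050452,  0.00030022,
       -0.00096827]), 'effort': array([ 4.94983644e-03, -6.38580680e+01,  3.85059392e+01,  1.00677781e-02,
       -1.25555698e-04, -1.18319255e-05]), 'eef_pos': array([ 0.22582099, -0.47367545,  0.20048184]), 'tool_rot': array([-4.55894713e-04,  9.75373558e-01,  2.20558867e-01, -1.94251774e-05]), 'ft_force': array([-0.02373052,  0.44915616, -0.89309706]), 'moment': array([-0.0166167 , -0.01926823, -0.03233396]), 'grasp_force': 0.0, 'gripper_width': 1.002797272663619} 0.008
```

View pics/scene.png

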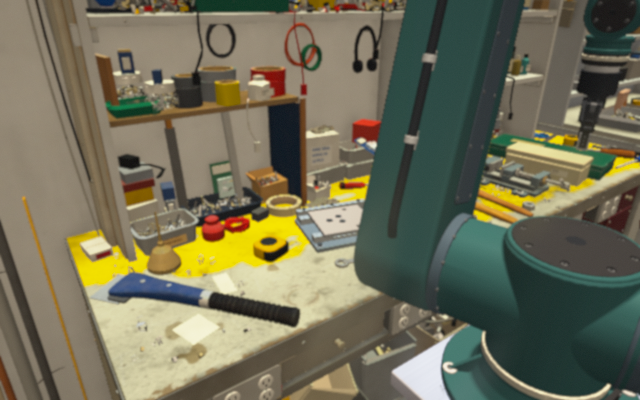

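View pics/side.png

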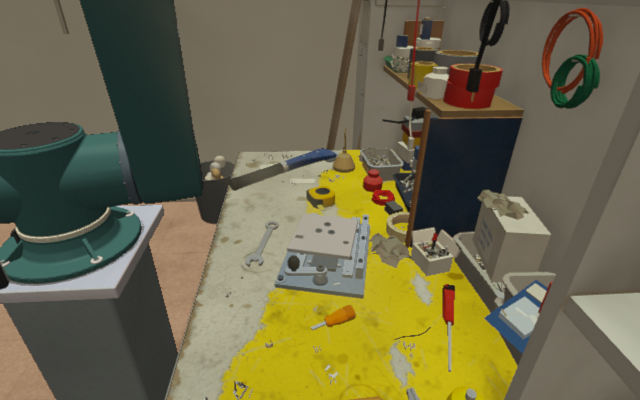

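The side view shows the beige plate around (325,235), with the rail to its right at (362,250). The black knob is at (293,262) and the pivot at (320,272). The tape is at (321,196), the spanner at (262,245) and the driver at (333,318). The scene view is mostly blocked by the arm.

```bash
python3 - <<'E'
from h import *
import pickle
c=pickle.load(open('side.pkl','rb')); P=cloud(c)
for n,uv,z in [('cornR',(364,295),.012),('cornL',(277,287),.012),('knob',(293,262),.0555),('pivot',(320,272),.046),('railfar',(367,217),.04),('railnear',(361,290),.04),('plate',(327,236),.04)]:
    print(n,ray(c,uv,z).round(3),P[uv[1],uv[0]].round(3))
z=P[...,2]; x=P[...,0];y=P[...,1]
roi=(x>.35)&(x<.75)&(y>-.3)&(y<.2)
m=(roi&(abs(z-.041)<.004)).astype(np.uint8)
n,l,s,ce=cv2.connectedComponentsWithStats(m)
for i in range(1,n):
    if s[i,4]>100: print(s[i],cv2.minAreaRect(P[l==i][:,:2].astype(np.float32)*1000))
im=cv2.resize(c['image'][190:330,220:420],None,fx=4,fy=4,interpolation=cv2.INTER_CUBIC); cv2.imwrite('pics/crop.png',im[:,:,::-1])
E
```

```text
cornR [ 0.619 -0.225  0.012] [ 0.622 -0.213 -0.   ]
cornL [ 0.46  -0.194  0.012] [ 0.459 -0.181  0.001]
knob [ 0.491 -0.176  0.055] [ 0.491 -0.186  0.064]
pivot [ 0.54  -0.196  0.046] [ 0.541 -0.187  0.039]
railfar [ 0.665 -0.003  0.04 ] [ 0.665 -0.003  0.04 ]
railnear [ 0.609 -0.241  0.04 ] [ 0.616 -0.212  0.012]
plate [ 0.565 -0.074  0.04 ] [ 0.565 -0.074  0.04 ]
[ 287  213   71   44 2222] ((559.630859375, -59.66102600097656), (142.4638214111328, 129.8463897705078), 74.11042785644531)
[356 215  13  55 364] ((639.439697265625, -85.96817779541016), (197.476318359375, 13.956002235412598), 76.11199188232422)
[285 265  42   9 237] ((514.35498046875, -179.72000122070312), (18.733739852905273, 77.37205505371094), 86.68501281738281)
```

View pics/crop.png

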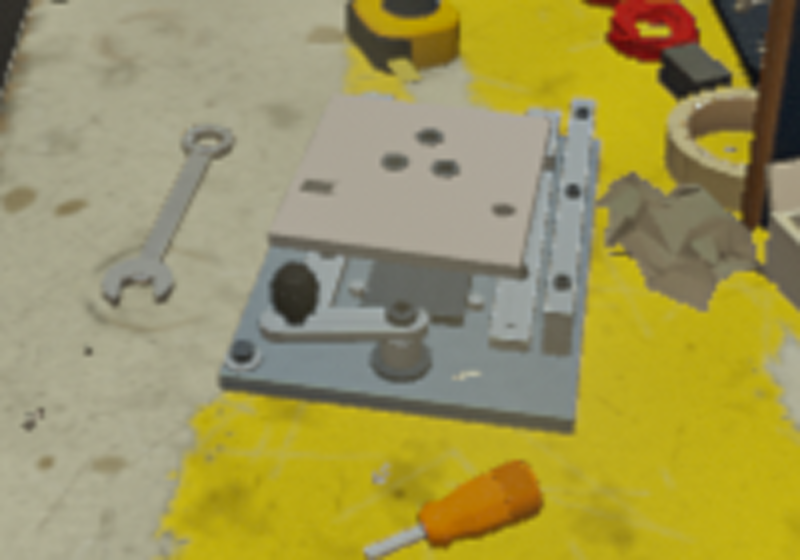

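Estimates from the side view: fixture at about (563,-91) mm with yaw about -14°, and the plate about 11 mm off the rail and 30 mm short of home. I'll move above the fixture for a closer look.

```bash
python3 -m creep '{"offset":[[40,60,30],[80,115,60],[115,170,80],[150,220,90],[180,260,90]],"rot":[[0,0,10],[0,0,20],[0,0,30],[0,0,40],[0,0,50]],"claw":[60,60,60,60,60]}'; python3 -m creep '{"offset":[[40,50,0],[80,100,0],[100,120,0],[100,120,0],[100,120,0]],"rot":[[0,0,10],[0,0,20],[0,0,30],[0,0,40],[0,0,50]],"claw":[60,60,60,60,60]}';python3 -m creep '{"offset":[[0,0,0],[0,0,0],[0,0,0],[0,0,0],[0,0,0]],"rot":[[0,0,10],[0,0,20],[0,0,30],[0,0,40],[0,0,40.5]],"claw":[60,60,60,60,60]}'
python3 - <<'E'
from h import *
import pickle
c=cam('wrist'); save(c,'w1.png'); print(np.round(c['cam_to_world'],3).tolist(),c['f'],robot.tip_reach)
pickle.dump(c,open('w1.pkl','wb')); o=robot.get_obs(); print(o['joint_positions'].round(3))
E
```

```text
t: 0.72
eef_pos: [0.3956, -0.2277, 0.29]
tool_rot: [0.001, 0.789, 0.614, 0.0]
ft_force: [1.7, -0.8, 0.3]
gripper_width: 0.699
grasp_force: 0.0
t: 1.35
eef_pos: [0.4949, -0.1087, 0.2888]
tool_rot: [-0.0, 0.455, 0.891, -0.0]
ft_force: [-0.0, -0.3, -0.4]
gripper_width: 0.7
grasp_force: 0.0
t: 1.98
eef_pos: [0.4947, -0.1092, 0.289]
tool_rot: [-0.0, 0.122, 0.992, 0.0]
ft_force: [0.0, 0.2, -0.8]
gripper_width: 0.7
grasp_force: 0.0
[[0.242, 0.93, 0.275, 0.425], [0.97, -0.232, -0.069, -0.092], [0.0, 0.284, -0.959, 0.461], [0.0, 0.0, 0.0, 1.0]] 309.6025055696866 0.008
[-0.378  0.221  0.131  1.481 -0.    -0.131]
```

View pics/w1.png

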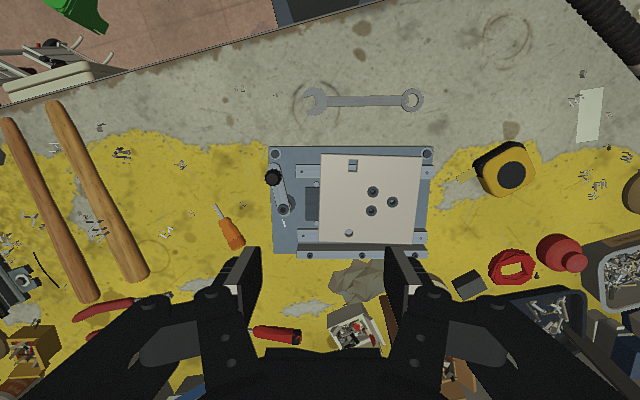

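The wrist view shows the whole fixture. Plate is about (320..422, 153..245), the rail runs along row 254, and the knob is at (272,177) with the pivot at (284,210). The spanner, tape and driver are all clear of it.

```bash
cat >> h.py <<'E'
def rect(P,m,name):
    n,l,s,ce=cv2.connectedComponentsWithStats(m.astype(np.uint8)); i=1+np.argmax(s[1:,4])
    r=cv2.minAreaRect(P[l==i][:,:2].astype(np.float32)*1000); print(name,s[i],r); return r
def measure(c,zp=.04):
    P=cloud(c); x,y,z=np.moveaxis(P,-1,0); roi=(x>.4)&(x<.72)&(y>-.28)&(y<.1)
    hsv=cv2.cvtColor(c['image'],cv2.COLOR_RGB2HSV)
    r=rect(P,roi&(abs(z-zp)<.004)&(hsv[...,0]<25),'plate')
    return P,roi,r
E
python3 - <<'E'
from h import *
import pickle
c=pickle.load(open('w1.pkl','rb')); P,roi,r=measure(c); z=P[...,2]
print(z[200,380],z[160,300],z[254,360], P[177,272],P[208,284])
print(c['image'][200,350],c['image'][160,300],c['image'][254,350])
hsv=cv2.cvtColor(c['image'],cv2.COLOR_RGB2HSV)
b=rect(P,roi&(z>.006)&(z<.017)|roi&(z>.017)&(z<.06),'base+all')
rr=roi.copy(); rr[:249]=0; rect(P,rr&(abs(z-.04)<.005),'rail')
print('bolt corners at z12'); 
for uv in [(276,155),(428,154)]: print(ray(c,uv,.014))
k=roi&(c['image'].max(-1)<60)&(z>.04); rect(P,k,'knob'); v,u=np.nonzero(k[160:195,255:290]); print('knob px',u.mean()+255,v.mean()+160, ray(c,(u.mean()+255,v.mean()+160),.0555))
E
```

```text
plate [ 318  187  101   57 1682] ((581.9529418945312, -65.23758697509766), (140.2856903076172, 86.58894348144531), 75.41952514648438)
0.03901551762601757 0.011368381504205272 0.0410685613999775 [ 0.49007495 -0.17586373  0.06581659] [ 0.54049045 -0.17675956  0.04442241]
[170 168 153] [102 114 122] [132 144 149]
base+all [  267   146   168   152 18936] ((601.6406860351562, -94.43655395507812), (239.86500549316406, 244.8212432861328), 75.97660827636719)
rail [297 249  88  10 799] ((632.1676025390625, -115.95015716552734), (130.28176879882812, 14.536087989807129), 76.03003692626953)
bolt corners at z12
[ 0.46902121 -0.17197164  0.014     ]
[0.5206993  0.04089292 0.014     ]
knob [   18   246   610   154 42282] ((540.3384399414062, -63.79229736328125), (253.62001037597656, 87.61320495605469), 43.14430618286133)
knob px 272.92760180995475 176.94117647058823 [ 0.49199987 -0.17682578  0.0555    ]
```

```bash
cat >> h.py <<'E'
YAW=np.radians(-13.97); O=np.array([.5632,-.0913])
def fx(P):
    d=P[...,:2]-O; c,s=np.cos(YAW),np.sin(YAW)
    return np.stack([d[...,0]*c+d[...,1]*s,-d[...,0]*s+d[...,1]*c],-1)*1000
def w(x,y):
    c,s=np.cos(YAW),np.sin(YAW); return (np.array([x*c-y*s,x*s+y*c])+O*1000).round(1)
E
python3 - <<'E'
from h import *
import pickle
for n in ['w1','side']:
    c=pickle.load(open(n+'.pkl','rb')); P=cloud(c); F=fx(P); z=P[...,2]; X,Y=F[...,0],F[...,1]
    near=(abs(X)<110)&(abs(Y)<140)
    base=near&(z>.007)&(z<.016); pc=lambda a:np.percentile(a,[.3,1,99,99.7]).round(1)
    print(n,'base x',pc(X[base]),'y',pc(Y[base]))
    rl=near&(z>.036)&(X>60); print('rail x',pc(X[rl]),'y',pc(Y[rl]),'z',np.median(z[rl]))
    m=near&(abs(z-.04)<.005)&(X<63)&(Y>-55); rect(P,m,'plate')
    for r in [cv2.minAreaRect(P[m][:,:2].astype(np.float32)*1000)]: print('plate F',fx(np.array(r[0])/1000))
    b=cv2.boxPoints(r); print(fx(b/1000).round(1).tolist())
    k=near&(z>.05)&(Y<-70); print('knob',pc(X[k]),pc(Y[k]))
E
```

```text
w1 base x [-84.3 -84.2  97.9 105.5] y [-113.1 -112.4  124.7  125.6]
rail x [65.9 66.1 79.7 80.1] y [-72.3 -70.9 121.5 122.3] z 0.03901913816470465
plate [ 318  153  105   92 8481] ((560.6848754882812, -58.6732177734375), (140.29237365722656, 130.36434936523438), 74.08027648925781)
plate F [-10.31728885  31.05457004]
[[-77.8, -36.8], [52.4, -41.3], [57.2, 98.9], [-73.1, 103.4]]
knob [-75.8 -75.4 -49.7 -43.8] [-105.  -100.3  -70.6  -70.2]
side base x [-84.1 -83.3  96.8 104.8] y [-115.5 -115.   104.6  117.9]
rail x [65.8 65.9 79.6 79.7] y [-74.9 -74.4 118.2 120.3] z 0.03949938915627699
plate [ 287  213   71   45 2290] ((559.6380615234375, -59.683799743652344), (142.54327392578125, 129.8567352294922), 74.13584899902344)
plate F [-11.08917197  29.82116345]
[[-78.3, -39.3], [51.4, -43.6], [56.2, 98.9], [-73.6, 103.2]]
knob [-59.8 -59.7 -37.9 -37.7] [-112.3 -112.2  -95.2  -94.3]
```

```bash
python3 -m creep '{"offset":[[-10,30,-60],[-20,60,-120],[-26,72,-180],[-26,72,-229],[-26,72,-229]],"rot":[[0,0,0],[0,0,0],[0,0,0],[0,0,0],[0,0,0]],"claw":[60,60,60,60,60]}'
python3 - <<'E'
from h import *
c=cam('side'); P=cloud(c); o=robot.get_obs(); e=o['eef_pos']; print(e,fx(e),o['joint_positions'].round(3))
n=(abs(P[...,0]-e[0])<.05)&(abs(P[...,1]-e[1])<.07)&(P[...,2]>.045)
F=fx(P[n]); print('tip z',np.percentile(P[n][:,2],[.2,1,3]), F.min(0),F.max(0))
d=c['image'].max(-1)<70; m=n&(P[...,2]<e[2]+.015); F=fx(P[m]); print(F.min(0),F.max(0),np.percentile(P[m][:,2],[0,1,5]))
c=cam('wrist'); P=cloud(c); m=(c['range_z']<.2)&(c['range_z']>0)&(P[...,2]<.1);F=fx(P[m]); print('wrist tip z',np.percentile(P[m][:,2],[0,1,5]),F.min(0),F.max(0))
save(c,'w2.png')
E
```

```text
t: 2.65
eef_pos: [0.466, -0.0364, 0.0579]
tool_rot: [-0.003, 0.123, 0.992, 0.0]
ft_force: [-0.5, -0.7, 1.0]
gripper_width: 0.704
grasp_force: 0.0
[ 0.46807405 -0.03708038  0.06039059] [-105.40170264   29.65120447] [-0.253  0.264 -0.454  0.854 -0.    -0.006]
tip z [0.09607897 0.10716045 0.13882072] [-151.41692464  -40.06035056] [-52.26714113  93.33925023]Traceback (most recent call last):
  File "<stdin>", line 5, in <module>
    return umr_minimum(a, axis, None, out, keepdims, initial, where)
ValueError: zero-size array to reduction operation minimum which has no identity
```

```bash
python3 - <<'E'
from h import *
c=cam('side'); im=cv2.resize(c['image'][110:310,180:440],None,fx=3,fy=3,interpolation=cv2.INTER_CUBIC); cv2.imwrite('pics/s2.png',im[:,:,::-1])
T=np.linalg.inv(c['cam_to_world']); e=robot.get_obs()['eef_pos']
for dz in [0,-.008,-.02,.013]:
  for yy in [-30,30]:
    p=np.append(w(-105.4,29.6+yy)/1000,e[2]+dz); q=T[:3,:3]@p+T[:3,3]; u=q[:2]/q[2]*c['f']+[c['cx'],c['cy']]; print(dz,yy,(u-[180,110])*3)
E
```

```text
0 -30 [292.82110169 351.69530433]
0 30 [313.90906731 307.95919143]
-0.008 -30 [293.34219245 361.17088155]
-0.008 30 [314.29961675 317.05912036]
-0.02 -30 [294.11416489 375.20852152]
-0.02 30 [314.87863852 330.5505159 ]
0.013 -30 [291.96310783 336.09344063]
0.013 30 [313.2665356  292.98799391]
```

View pics/s2.png

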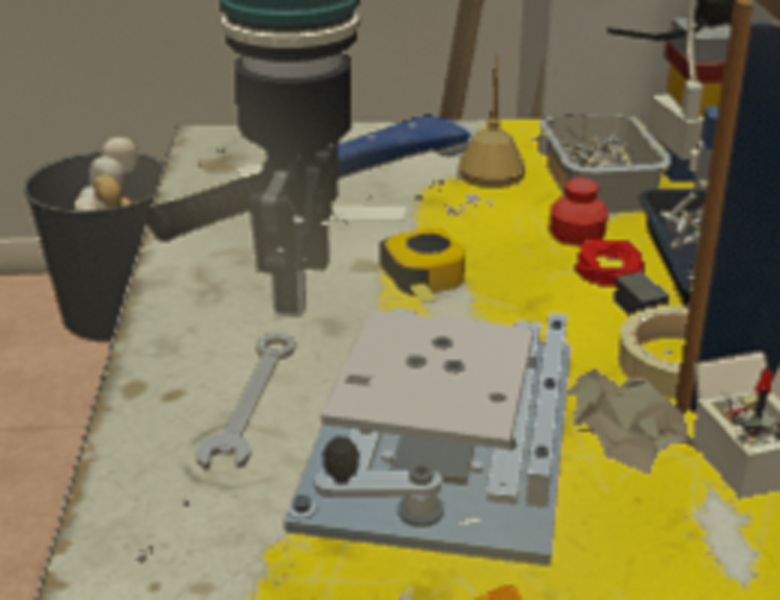

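```bash
python3 - <<'E'
from h import *
c=cam('side');P=cloud(c); o=robot.get_obs(); print(o['t'],o['eef_pos'])
for v in range(190,220,2): print(v,c['image'][v,277],c['range_z'][v,277].round(3),P[v,277].round(3),fx(P[v,277]).round(1))
c=cam('wrist'); P=cloud(c); m=(c['range_z']<.3)&(c['range_z']>0)&(c['image'].max(-1)<70)&(P[...,2]>.03);F=fx(P[m]); print(np.percentile(P[m][:,2],[0,.1,1,5]),F.min(0),F.max(0))
E
```

```text
2.8 [ 0.47027858 -0.0378178   0.06236701]
190 [79 76 62] 0.703 [ 0.465 -0.101  0.169] [-92.6 -33.5]
192 [78 76 60] 0.704 [ 0.465 -0.102  0.165] [-92.7 -33.8]
194 [80 77 62] 0.704 [ 0.465 -0.104  0.161] [-92.3 -35.6]
196 [81 79 64] 0.707 [ 0.465 -0.103  0.157] [-92.7 -35.2]
198 [81 79 63] 0.712 [ 0.464 -0.1    0.151] [-93.7 -32.5]
200 [81 78 63] 0.714 [ 0.464 -0.101  0.147] [-93.8 -33. ]
202 [81 78 64] 0.737 [ 0.463 -0.083  0.132] [-99.2 -15.7]
204 [81 78 64] 0.741 [ 0.463 -0.081  0.127] [-99.8 -14.4]
206 [81 79 64] 0.743 [ 0.463 -0.081  0.122] [-100.1  -14.2]
208 [80 78 63] 0.746 [ 0.462 -0.081  0.117] [-100.3  -14.1]
210 [79 76 62] 0.749 [ 0.462 -0.08   0.112] [-100.7  -13.5]
212 [78 75 61] 0.75 [ 0.462 -0.081  0.108] [-100.6  -14.6]
214 [120 116 100] 0.76 [ 0.461 -0.074  0.099] [-102.8   -8.1]
216 [168 166 141] 0.942 [ 0.453  0.079 -0.   ] [-147.7  139. ]
218 [170 168 144] 0.935 [ 0.454  0.071 -0.001] [-145.6  131. ]
[0.0300085  0.03088903 0.03270499 0.03425543] [-124.52602019 -110.98086215] [  8.35839374 251.04740977]
```

```bash
python3 -m creep '{"offset":[[0,0,0],[0,0,0]],"rot":[[0,0,0],[0,0,0]],"claw":[60,60]}'; python3 - <<'E'
from h import *
c=cam('side');P=cloud(c); o=robot.get_obs(); e=o['eef_pos'];print(o['t'],e)
m=(abs(fx(P)[...,0]+105)<14)&(abs(P[...,2]-.07)<.07)&(P[...,2]>.012)&(abs(fx(P)[...,1]-30)<60); m[:,:265]=0;m[:,295:]=0
v,u=np.nonzero(m); print(v.max(),np.percentile(P[m][:,2],[0,2,10]))
c=cam('wrist'); save(c,'w2.png'); P=cloud(c)
for uv in [(250,262),(240,280),(392,265),(400,285)]: print(uv,c['range_z'][uv[1],uv[0]],P[uv[1],uv[0]].round(3),fx(P[uv[1],uv[0]]).round(1))
print(np.round(c['cam_to_world'],3)[:3,3])
E
```

```text
t: 3.1
eef_pos: [0.4694, -0.0375, 0.0611]
tool_rot: [0.001, 0.122, 0.993, -0.0]
ft_force: [0.3, -1.0, 0.2]
gripper_width: 0.701
grasp_force: 0.0
3.15 [ 0.46918809 -0.03743248  0.06085551]
215 [0.09645732 0.09704816 0.10065729]
(250, 262) 0.12990464 [ 0.451 -0.065  0.116] [-115.1   -1.1]
(240, 280) 0.11640428 [ 0.451 -0.065  0.13 ] [-115.    -1.7]
(392, 265) 0.13350387 [ 0.469 -0.007  0.113] [-112.1   59.3]
(400, 285) 0.11946028 [ 0.469 -0.007  0.128] [-111.5   59.3]
[ 0.399 -0.02   0.233]
```

View pics/w2.png

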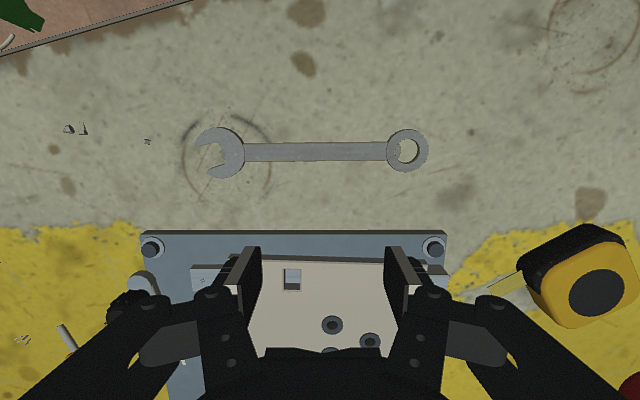

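Both cameras put the fingertips at z ≈ 0.10, while the reported TCP z is 0.061, which conflicts with tip_reach. I'll lower 40 mm, which is safe either way, and measure again.

```bash
python3 -m creep '{"offset":[[0,0,-20],[0,0,-40],[0,0,-40],[0,0,-40]],"rot":[[0,0,0],[0,0,0],[0,0,0],[0,0,0]],"claw":[60,60,60,60]}'; python3 - <<'E'
from h import *
c=cam('side');P=cloud(c); o=robot.get_obs(); e=o['eef_pos'];print(o['t'],e)
for v in range(214,250,2): print(v,c['image'][v,277],P[v,277].round(3),fx(P[v,277]).round(1))
im=cv2.resize(c['image'][130:310,200:420],None,fx=3.5,fy=3.3,interpolation=cv2.INTER_CUBIC); cv2.imwrite('pics/s3.png',im[:,:,::-1])
E
```

```text
t: 3.7
eef_pos: [0.4691, -0.0373, 0.0209]
tool_rot: [0.0, 0.122, 0.993, -0.0]
ft_force: [0.7, -0.6, -0.0]
gripper_width: 0.709
grasp_force: 0.0
3.75 [ 0.46927824 -0.0373636   0.0210153 ]
214 [76 75 61] [ 0.463 -0.103  0.117] [-94.4 -36. ]
216 [74 73 59] [ 0.463 -0.1    0.11 ] [-95.6 -32.6]
218 [74 71 59] [ 0.462 -0.101  0.106] [-95.5 -33.7]
220 [76 74 62] [ 0.461 -0.082  0.09 ] [-101.3  -15.3]
222 [72 70 58] [ 0.461 -0.077  0.082] [-103.   -10.8]
224 [73 71 59] [ 0.461 -0.08   0.079] [-102.4  -13.5]
226 [70 68 56] [ 0.46  -0.08   0.074] [-102.4  -14.2]
228 [70 67 57] [ 0.46  -0.078  0.068] [-103.3  -11.9]
230 [86 84 72] [ 0.46  -0.08   0.064] [-102.9  -14.2]
232 [173 171 145] [ 0.455  0.008 -0.   ] [-128.9   70. ]
234 [167 165 138] [ 0.455  0.001 -0.001] [-127.1   63.1]
236 [165 163 136] [ 0.455 -0.01   0.   ] [-124.3   53.3]
238 [169 166 140] [ 0.456 -0.018  0.001] [-122.1   45. ]
240 [172 169 144] [ 0.456 -0.025  0.   ] [-120.2   38.1]
242 [170 168 142] [ 0.456 -0.031 -0.002] [-118.8   32.7]
244 [170 169 142] [ 0.456 -0.04  -0.001] [-116.5   24.3]
246 [170 169 142] [ 0.456 -0.05   0.001] [-113.7   14.4]
248 [169 167 141] [ 0.456 -0.055 -0.   ] [-112.4    9.3]
```

View pics/s3.png

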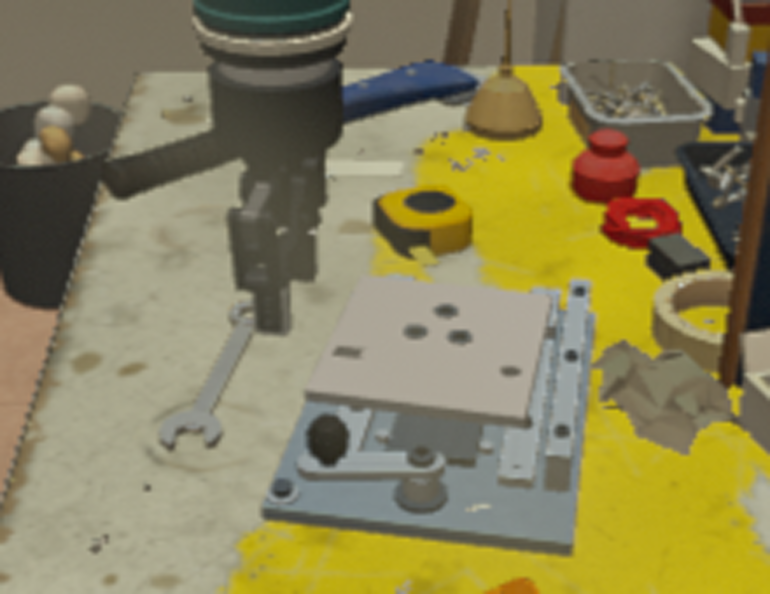

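```bash
python3 - <<'E'
from h import *
c=cam('side');P=cloud(c);F=fx(P)
for v in [225,228,230]:
    u=[i for i in range(255,300) if abs(P[v,i,2]-.07)<.02 and -60<F[v,i,1]<100]; print(v,[(i,F[v,i].round(0).tolist(),P[v,i,2].round(3)) for i in u[::2]])
c=cam('wrist');P=cloud(c);F=fx(P)
for v in [248,252,258,265]:
    for s in [(225,265),(380,420)]:
        u=[i for i in range(*s) if 0<c['range_z'][v,i]<.16]
        if u: print(v,[(i,F[v,i].round(0).tolist(),P[v,i,2].round(3)) for i in (u[0],u[len(u)//2],u[-1])])
print(robot.get_obs()['t'])
E
```

```text
225 [(272, [-115.0, -7.0], np.float64(0.07)), (274, [-108.0, -16.0], np.float64(0.077)), (276, [-104.0, -14.0], np.float64(0.076)), (278, [-100.0, -14.0], np.float64(0.077)), (280, [-98.0, -8.0], np.float64(0.073)), (282, [-94.0, -6.0], np.float64(0.072))]
228 [(272, [-116.0, -7.0], np.float64(0.063)), (274, [-109.0, -14.0], np.float64(0.068)), (276, [-105.0, -12.0], np.float64(0.068)), (278, [-100.0, -17.0], np.float64(0.071)), (280, [-98.0, -9.0], np.float64(0.066)), (282, [-93.0, -9.0], np.float64(0.067))]
230 [(273, [-113.0, -8.0], np.float64(0.059)), (275, [-110.0, -6.0], np.float64(0.058)), (277, [-104.0, -11.0], np.float64(0.062)), (279, [-98.0, -14.0], np.float64(0.065)), (281, [-96.0, -8.0], np.float64(0.061))]
248 [(244, [-114.0, -7.0], np.float64(0.061)), (252, [-115.0, -3.0], np.float64(0.063)), (260, [-112.0, -1.0], np.float64(0.057))]
248 [(385, [-112.0, 60.0], np.float64(0.056)), (393, [-115.0, 62.0], np.float64(0.061)), (401, [-115.0, 66.0], np.float64(0.061))]
252 [(242, [-115.0, -7.0], np.float64(0.066)), (251, [-115.0, -3.0], np.float64(0.067)), (260, [-111.0, -1.0], np.float64(0.058))]
252 [(385, [-111.0, 59.0], np.float64(0.058)), (394, [-114.0, 62.0], np.float64(0.065)), (403, [-115.0, 66.0], np.float64(0.066))]
258 [(231, [-111.0, -12.0], np.float64(0.064)), (247, [-115.0, -3.0], np.float64(0.071)), (261, [-107.0, -1.0], np.float64(0.056))]
258 [(384, [-106.0, 60.0], np.float64(0.055)), (399, [-115.0, 63.0], np.float64(0.072)), (414, [-111.0, 72.0], np.float64(0.064))]
265 [(225, [-110.0, -14.0], np.float64(0.07)), (243, [-115.0, -3.0], np.float64(0.079)), (261, [-104.0, -1.0], np.float64(0.057))]
265 [(384, [-103.0, 60.0], np.float64(0.056)), (402, [-115.0, 62.0], np.float64(0.079)), (419, [-111.0, 72.0], np.float64(0.071))]
3.85
```

```bash
python3 -m creep '{"offset":[[0,0,-8],[0,0,-14],[0,0,-16]],"rot":[[0,0,0],[0,0,0],[0,0,0]],"claw":[60,60,60]}'; python3 - <<'E'
from h import *
c=cam('wrist');P=cloud(c);F=fx(P)
for v in [265]:
    for s in [(225,265),(380,420)]:
        u=[i for i in range(*s) if 0<c['range_z'][v,i]<.16]
        if u: print(v,[(i,F[v,i].round(0).tolist(),P[v,i,2].round(3)) for i in (u[0],u[-1])])
o=robot.get_obs(); print(o['t'],o['eef_pos'],o['ft_force'])
E
```

```text
t: 4.22
eef_pos: [0.4684, -0.0372, 0.0037]
tool_rot: [-0.0, 0.122, 0.993, 0.0]
ft_force: [0.1, 0.8, 1.1]
gripper_width: 0.704
grasp_force: 0.0
265 [(225, [-111.0, -14.0], np.float64(0.053)), (261, [-104.0, -1.0], np.float64(0.04))]
265 [(384, [-104.0, 59.0], np.float64(0.04)), (419, [-112.0, 72.0], np.float64(0.054))]
4.275 [ 0.46842606 -0.0371576   0.00366426] [-0.14026422 -0.27670422  0.24057651]
```

```bash
python3 -m creep '{"offset":[[0,0,-7],[0,0,-13],[6,-1.5,-13],[11.6,-2.9,-13],[11.6,-2.9,-13]],"rot":[[0,0,0],[0,0,0],[0,0,0],[0,0,0],[0,0,0]],"claw":[60,60,60,60,60]}'; python3 -m creep '{"offset":[[2.9,-0.7,0],[5.8,-1.4,0],[8.7,-2.2,0],[11.6,-2.9,0],[13.6,-3.4,0]],"rot":[[0,0,0],[0,0,0],[0,0,0],[0,0,0],[0,0,0]],"claw":[60,60,60,60,60]}'
python3 - <<'E'
from h import *
o=robot.get_obs(); print(fx(o['eef_pos']))
c=cam('side');P=cloud(c);F=fx(P);m=(abs(P[...,2]-.04)<.004)&(F[...,0]<66)&(F[...,0]>-83)&(abs(F[...,1])<110)&(F[...,1]>-60)&(c['image'].max(-1)>120)
r=rect(P,m,'plate'); print(fx(np.array(r[0])/1000))
E
```

```text
t: 4.9
eef_pos: [0.4811, -0.0404, -0.0086]
tool_rot: [0.0, 0.122, 0.993, -0.0]
ft_force: [-0.7, -0.1, -0.0]
gripper_width: 0.698
grasp_force: 0.0
t: 5.52
eef_pos: [0.494, -0.0435, -0.0089]
tool_rot: [-0.0, 0.122, 0.993, 0.0]
ft_force: [-2.9, 0.3, -0.6]
gripper_width: 0.701
grasp_force: 1.1
[-78.66546962  29.73632228]
plate [ 292  214   68   42 2134] ((567.3054809570312, -59.158966064453125), (142.93133544921875, 131.07225036621094), 76.42558288574219)
[-3.77523956 32.18149472]
```

Contact made and the plate is squaring up. I'll keep pushing until the force rises at the rail.

```bash
python3 -m creep '{"offset":[[1.5,-0.4,0],[2.9,-0.7,0],[3.9,-1,0],[4.4,-1.1,0],[4.9,-1.2,0]],"rot":[[0,0,0],[0,0,0],[0,0,0],[0,0,0],[0,0,0]],"claw":[60,60,60,60,60]}'
python3 - <<'E'
from h import *
o=robot.get_obs(); print(fx(o['eef_pos']))
c=cam('side');P=cloud(c);F=fx(P);m=(abs(P[...,2]-.04)<.004)&(F[...,0]<66)&(F[...,0]>-83)&(abs(F[...,1])<110)&(F[...,1]>-60)&(c['image'].max(-1)>120)
r=rect(P,m,'plate'); print(fx(np.array(r[0])/1000))
E
```

```text
t: 6.2
eef_pos: [0.4975, -0.0442, -0.0089]
tool_rot: [-0.001, 0.122, 0.993, 0.0]
ft_force: [-10.2, 3.5, 5.8]
gripper_width: 0.702
grasp_force: 5.3
[-75.08019628  29.8331004 ]
plate [ 294  214   68   43 2142] ((571.3755493164062, -60.27168273925781), (142.64801025390625, 131.10887145996094), 76.18755340576172)
[ 0.44307057 32.08426043]
```

The plate is flat on the rail: 10 N reaction, yaw matched. Next I retreat, lift, turn 90° and go to the left edge.

```bash
python3 -m creep '{"offset":[[-10,2.5,0],[-19,5,10],[-19,5,60],[20,40,65],[60,60,65]],"rot":[[0,0,0],[0,0,0],[0,0,-10],[0,0,-20],[0,0,-30]],"claw":[60,60,60,40,40]}'; python3 -m creep '{"offset":[[36,13,0],[36,13,0],[36,13,0],[36,13,0],[36,13,0]],"rot":[[0,0,-10],[0,0,-20],[0,0,-30],[0,0,-40],[0,0,-50]],"claw":[40,40,40,40,40]}'; python3 -m creep '{"offset":[[0,0,0],[0,0,0],[0,0,0]],"rot":[[0,0,-10],[0,0,-10],[0,0,-10]],"claw":[40,40,40]}'
python3 - <<'E'
from h import *
o=robot.get_obs(); print(fx(o['eef_pos']),o['eef_pos'],o['joint_positions'].round(2))
c=cam('wrist');P=cloud(c);F=fx(P); save(c,'w4.png')
for v in [248,256,265]:
        u=[i for i in range(220,430) if 0<c['range_z'][v,i]<.16]
        print(v,[(i,F[v,i].round(0).tolist(),P[v,i,2].round(3)) for i in u[::6]])
E
```

```text
t: 6.88
eef_pos: [0.5603, 0.0163, 0.0585]
tool_rot: [0.002, 0.377, 0.926, 0.001]
ft_force: [0.3, -1.2, 0.3]
gripper_width: 0.467
grasp_force: 0.0
t: 7.5
eef_pos: [0.5948, 0.0283, 0.0572]
tool_rot: [0.0, 0.733, 0.68, 0.0]
ft_force: [0.2, 0.4, 0.3]
gripper_width: 0.468
grasp_force: 0.0
t: 7.88
eef_pos: [0.5949, 0.0282, 0.0567]
tool_rot: [0.0, 0.787, 0.617, 0.0]
ft_force: [0.3, -0.6, -0.1]
gripper_width: 0.468
grasp_force: 0.0
[  1.88536591 123.66026444] [0.5948829  0.02824752 0.05669605] [-0.09  0.46 -0.15  0.96  0.    1.72]
248 [(265, [-24.0, 134.0], np.float64(0.098)), (271, [-22.0, 134.0], np.float64(0.098)), (277, [-19.0, 134.0], np.float64(0.098)), (363, [22.0, 130.0], np.float64(0.089)), (369, [24.0, 135.0], np.float64(0.098)), (375, [27.0, 134.0], np.float64(0.097))]
256 [(252, [-31.0, 130.0], np.float64(0.098)), (258, [-28.0, 130.0], np.float64(0.096)), (264, [-23.0, 135.0], np.float64(0.106)), (270, [-21.0, 134.0], np.float64(0.105)), (276, [-18.0, 134.0], np.float64(0.105)), (282, [-18.0, 126.0], np.float64(0.089)), (368, [22.0, 134.0], np.float64(0.105)), (374, [25.0, 134.0], np.float64(0.105)), (380, [27.0, 135.0], np.float64(0.106)), (387, [32.0, 131.0], np.float64(0.099)), (393, [35.0, 130.0], np.float64(0.097))]
265 [(246, [-31.0, 130.0], np.float64(0.107)), (252, [-29.0, 131.0], np.float64(0.107)), (258, [-24.0, 134.0], np.float64(0.114)), (264, [-22.0, 134.0], np.float64(0.114)), (270, [-19.0, 134.0], np.float64(0.114)), (276, [-18.0, 131.0], np.float64(0.108)), (282, [-18.0, 122.0], np.float64(0.091)), (368, [22.0, 130.0], np.float64(0.106)), (374, [23.0, 134.0], np.float64(0.114)), (380, [26.0, 134.0], np.float64(0.114)), (386, [28.0, 135.0], np.float64(0.115)), (392, [33.0, 131.0], np.float64(0.107)), (398, [35.0, 130.0], np.float64(0.106))]
```

View pics/w4.png

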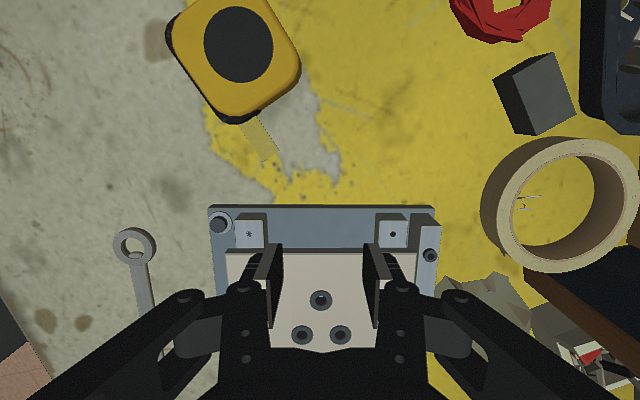

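```bash
python3 -m creep '{"offset":[[-2.9,0.7,-40],[-2.9,0.7,-64],[-2.9,0.7,-64],[-3.9,-3.2,-64],[-4.6,-6.1,-64]],"rot":[[0,0,0],[0,0,0],[0,0,0],[0,0,0],[0,0,0]],"claw":[40,40,40,40,40]}'; python3 -m creep '{"offset":[[-0.8,-3.3,0],[-1.6,-6.8,0],[-2.3,-10.2,0],[-3.0,-13.7,0],[-3.7,-17.1,0]],"rot":[[0,0,0],[0,0,0],[0,0,0],[0,0,0],[0,0,0]],"claw":[40,40,40,40,40]}'
cat >> h.py <<'E'
def pl(zp=.04):
    o=robot.get_obs(); print(o['t'],fx(o['eef_pos']).round(1))
    c=cam('side');P=cloud(c);F=fx(P);m=(abs(P[...,2]-zp)<.005)&(F[...,0]<65.5)&(F[...,0]>-83)&(abs(F[...,1])<110)&(F[...,1]>-78)&(c['image'].max(-1)>120)
    r=rect(P,m,'plate'); print(fx(np.array(r[0])/1000),'medz',np.median(P[...,2][m]))
E
python3 -c "from h import *;pl()"
```

```text
t: 8.55
eef_pos: [0.591, 0.0218, -0.0066]
tool_rot: [0.001, 0.788, 0.616, 0.001]
ft_force: [0.3, -0.1, -0.2]
gripper_width: 0.47
grasp_force: 0.0
t: 9.18
eef_pos: [0.5874, 0.0056, -0.0069]
tool_rot: [0.0, 0.788, 0.616, 0.001]
ft_force: [1.5, 7.4, 4.6]
gripper_width: 0.471
grasp_force: 3.5
9.175 [ 0.1 99.8]
plate [ 292  217   70   44 2244] ((568.0119018554688, -73.51769256591797), (142.95458984375, 130.10194396972656), 76.04578399658203)
[ 0.37668198 18.41800662] medz 0.03945577675454484
```

```bash
python3 -m creep '{"offset":[[-0.6,-3.5,0],[-1.2,-7.0,0],[-1.9,-10.5,0],[-2.5,-13.3,0],[-3.0,-15.5,0]],"rot":[[0,0,0],[0,0,0],[0,0,0],[0,0,0],[0,0,0]],"claw":[40,40,40,40,40]}'
python3 -c "from h import *;pl()"
```

```text
t: 9.85
eef_pos: [0.5836, -0.0107, -0.0074]
tool_rot: [0.0, 0.788, 0.616, 0.0]
ft_force: [0.8, -0.1, 0.2]
gripper_width: 0.468
grasp_force: 0.0
9.85 [ 0.4 83.1]Traceback (most recent call last):
  File "<string>", line 1, in <module>
    from h import *;pl()
                    ~~^^
  File "h.py", line 30, in pl
    r=rect(P,m,'plate'); print(fx(np.array(r[0])/1000),'medz',np.median(P[...,2][m]))
  File "h.py", line 14, in rect
    n,l,s,ce=cv2.connectedComponentsWithStats(m.astype(np.uint8)); i=1+np.argmax(s[1:,4])
                                                                       ~~~~~~~~~^^^^^^^^^
    return _wrapfunc(a, 'argmax', axis=axis, out=out, **kwds)
    return bound(*args, **kwds)
ValueError: attempt to get argmax of an empty sequence
```

Nothing is left at z = 40 and the force fell to zero, so the plate has probably dropped. Checking the z = 30 level.

```bash
python3 - <<'E'
from h import *
pl(.03)
c=cam('side');P=cloud(c);F=fx(P)
m=(c['image'].max(-1)>120)&(abs(P[...,2]-.03)<.006)&(abs(F[...,0])<60)&(abs(F[...,1])<65)
A=np.c_[F[m],np.ones(m.sum())]; print('z plane (mm): slopes/mm, centre',np.linalg.lstsq(A,P[...,2][m]*1000,rcond=None)[0])
E
```

```text
9.9 [ 0.4 82.8]
plate [ 293  215   68   56 2464] ((568.0072631835938, -72.75885772705078), (180.0726776123047, 130.05152893066406), 75.94649505615234)
[ 0.18898729 19.153277  ] medz 0.029541549269622602
z plane (mm): slopes/mm, centre [-1.01655893e-03 -7.74332174e-04  2.94975132e+01]
```

The plate lies flat at home height (z ≈ 29.5, slopes about 0.001). Next I retreat, rise, shut the fingers and move behind the knob.

```bash
python3 -m creep '{"offset":[[3,12,0],[3,12,50],[-10,-25,100],[-35,-75,105],[-65,-120,105]],"rot":[[0,0,0],[0,0,0],[0,0,0],[0,0,-10],[0,0,-20]],"claw":[40,40,20,0,0]}'; python3 -m creep '{"offset":[[-25,-40,0],[-45,-72,0],[-45,-72,0],[-45,-72,0]],"rot":[[0,0,0],[0,0,0],[0,0,0],[0,0,0]],"claw":[0,0,0,0]}'
python3 - <<'E'
from h import *
o=robot.get_obs(); print(fx(o['eef_pos']),o['eef_pos'],o['joint_positions'].round(2))
c=cam('wrist');P=cloud(c);F=fx(P); save(c,'w5.png')
for v in range(235,275,6):
        u=[i for i in range(220,430) if 0<c['range_z'][v,i]<.17]
        print(v,[(i,F[v,i].round(0).tolist(),P[v,i,2].round(3)) for i in u[::8]])
k=(c['image'].max(-1)<60)&(abs(P[...,2]-.06)<.011)&(abs(F[...,0]+48)<25)&(abs(F[...,1]+100)<25); print('knob',k.sum(),np.percentile(F[k],[2,50,98],axis=0))
E
```

```text
t: 10.62
eef_pos: [0.5188, -0.1314, 0.0981]
tool_rot: [0.001, 0.884, 0.467, 0.001]
ft_force: [1.0, 0.3, 0.0]
gripper_width: 0.004
grasp_force: 0.0
t: 11.12
eef_pos: [0.474, -0.2018, 0.0973]
tool_rot: [-0.0, 0.883, 0.469, 0.0]
ft_force: [0.3, 0.4, -0.7]
gripper_width: 0.002
grasp_force: 0.0
[ -59.85717002 -128.78255542] [ 0.47402338 -0.20182311  0.09732104] [-0.56  0.3  -0.28  0.98  0.    1.6 ]
235 []
241 []
247 [(309, [-61.0, -116.0], np.float64(0.138)), (317, [-58.0, -118.0], np.float64(0.137)), (325, [-55.0, -119.0], np.float64(0.137)), (333, [-51.0, -120.0], np.float64(0.138))]
253 [(297, [-68.0, -118.0], np.float64(0.136)), (305, [-65.0, -120.0], np.float64(0.135)), (313, [-60.0, -118.0], np.float64(0.143)), (321, [-56.0, -119.0], np.float64(0.144)), (329, [-53.0, -119.0], np.float64(0.144)), (337, [-50.0, -121.0], np.float64(0.143)), (345, [-47.0, -126.0], np.float64(0.136))]
259 [(293, [-70.0, -118.0], np.float64(0.141)), (301, [-66.0, -119.0], np.float64(0.141)), (309, [-61.0, -117.0], np.float64(0.149)), (317, [-58.0, -118.0], np.float64(0.149)), (325, [-55.0, -119.0], np.flo
[... 240 characters left out ...]
[-61.0, -116.0], np.float64(0.155)), (316, [-58.0, -118.0], np.float64(0.154)), (324, [-55.0, -119.0], np.float64(0.155)), (332, [-52.0, -120.0], np.float64(0.155)), (340, [-50.0, -125.0], np.float64(0.147)), (348, [-47.0, -126.0], np.float64(0.147))]
271 [(291, [-69.0, -118.0], np.float64(0.153)), (299, [-66.0, -119.0], np.float64(0.153)), (307, [-62.0, -117.0], np.float64(0.159)), (315, [-58.0, -118.0], np.float64(0.16)), (323, [-56.0, -119.0], np.float64(0.159)), (331, [-52.0, -120.0], np.float64(0.16)), (339, [-49.0, -121.0], np.float64(0.16)), (347, [-47.0, -127.0], np.float64(0.151))]
knob 772 [[ -57.44195298 -108.85763811]
 [ -47.60295889  -98.5847575 ]
 [ -38.42940043  -90.15030069]]
```

View pics/w5.png

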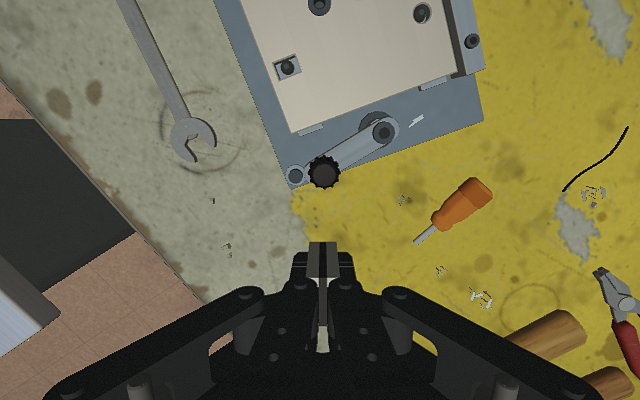

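The plate is seated with the pins visible in the slot (288,67) and hole (422,13). The knob is at (324,172), straight ahead of the shut tips. I'll compute arc waypoints.

```bash
python3 - <<'E'
from h import *
p=robot.get_obs()['eef_pos']*1000; prev=p[:2]
for i,th in enumerate(np.linspace(188,88,15)):
    ph=70-45*i/14; u=lambda a:np.array([np.cos(np.radians(a)),np.sin(np.radians(a))])
    f=np.array([0,-92])+50*u(th)-21.5*u(ph); W=w(*f)
    if i%5==0 and i: print('--call')
    print(round(th),(W-prev).round(1),round(-45*i/14,1))
    if (i+1)%5==0: prev=W;
E
```

```text
188 [5.1 8.4] 0.0
181 [ 5.2 15.2] -3.2
174 [ 6. 22.] -6.4
167 [ 7.7 28.5] -9.6
159 [10.  34.7] -12.9
--call
152 [3.1 5.8] -16.1
145 [ 6.7 11.1] -19.3
138 [11.  15.9] -22.5
131 [15.7 20.1] -25.7
124 [20.9 23.6] -28.9
--call
117 [5.4 2.8] -32.1
109 [11.1  4.9] -35.4
102 [16.9  6.2] -38.6
95 [22.8  6.8] -41.8
88 [28.6  6.7] -45.0
```

```bash
python3 -m creep '{"offset":[[0,0,-50],[0,0,-78],[0,0,-81],[0,0,-81]],"rot":[[0,0,0],[0,0,0],[0,0,0],[0,0,0]],"claw":[0,0,0,0]}'
```

```text
t: 11.68
eef_pos: [0.4743, -0.2022, 0.017]
tool_rot: [0.0, 0.883, 0.47, 0.0]
ft_force: [0.3, -0.3, -0.0]
gripper_width: -0.001
grasp_force: 0.0
```

```bash
python3 -m creep '{"offset":[[5.1,8.4,0],[5.2,15.2,0],[6,22,0],[7.7,28.5,0],[10,34.7,0]],"rot":[[0,0,0],[0,0,-3],[0,0,-6],[0,0,-10],[0,0,-13]],"claw":[0,0,0,0,0]}'; python3 -m creep '{"offset":[[3.1,5.8,0],[6.7,11.1,0],[11,15.9,0],[15.7,20.1,0],[20.9,23.6,0]],"rot":[[0,0,-3],[0,0,-6],[0,0,-10],[0,0,-13],[0,0,-16]],"claw":[0,0,0,0,0]}'
python3 - <<'E'
from h import *
o=robot.get_obs(); print(fx(o['eef_pos']),o['joint_positions'].round(2))
c=cam('side');P=cloud(c);F=fx(P)
k=(c['image'].max(-1)<60)&(abs(P[...,2]-.057)<.011)&(abs(F[...,0]+20)<55)&(abs(F[...,1]+60)<50); print('knob',k.sum(),np.percentile(F[k],[2,50,98],axis=0))
E
```

```text
t: 12.3
eef_pos: [0.4839, -0.1672, 0.0171]
tool_rot: [0.0, 0.931, 0.366, 0.0]
ft_force: [-2.1, -0.7, -0.3]
gripper_width: -0.003
grasp_force: 0.9
t: 12.92
eef_pos: [0.505, -0.1435, 0.0171]
tool_rot: [0.0, 0.973, 0.233, 0.0]
ft_force: [-1.0, 0.2, -0.7]
gripper_width: -0.004
grasp_force: 0.7
[-43.86811987 -64.67114613] [-0.43  0.39 -0.39  0.79 -0.    2.24]Traceback (most recent call last):
  File "<stdin>", line 4, in <module>
    return _quantile_unchecked(
        a, q, axis, out, overwrite_input, method, keepdims, weights)
    return _ureduce(a,
                    func=_quantile_ureduce_func,
    ...<5 lines>...
                    overwrite_input=overwrite_input,
                    method=method)
    r = func(a, **kwargs)
    result = _quantile(arr,
                       quantiles=q,
    ...<2 lines>...
                       out=out,
                       weights=wgt)
    slices_having_nans = np.isnan(arr[-1, ...])
                                  ~~~^^^^^^^^^
IndexError: index -1 is out of bounds for axis 0 with size 0
```

Contact is holding with small reaction forces, so I'll continue the arc to the stop.

```bash
python3 -m creep '{"offset":[[5.4,2.8,0],[11.1,4.9,0],[16.9,6.2,0],[22.8,6.8,0],[25.5,6.8,0]],"rot":[[0,0,-3],[0,0,-6],[0,0,-10],[0,0,-13],[0,0,-16]],"claw":[0,0,0,0,0]}'
cat >> h.py <<'E'
def clampang():
    c=cam('side');P=cloud(c);F=fx(P); z=P[...,2]
    k=(z>.0435)&(z<.064)&(c['image'].max(-1)<75)&(abs(F[...,0])<40)&(F[...,1]>-85)&(F[...,1]<-10)
    s=(abs(z-.039)<.004)&(abs(F[...,0])<65)&(F[...,1]>-80)&(F[...,1]<0)
    for n,m in (('knob',k),('strap',s)):
        if m.sum()>5: print(n,m.sum(),np.percentile(F[m],[2,50,98],axis=0).round(1).tolist())
    return c
E
python3 -c "
from h import *
print(fx(robot.get_obs()['eef_pos']));c=clampang()"
```

```text
t: 13.6
eef_pos: [0.5306, -0.137, 0.017]
tool_rot: [0.0, 0.995, 0.095, 0.0]
ft_force: [-1.1, 0.1, 0.8]
gripper_width: 0.001
grasp_force: 0.5
[-20.60525357 -52.17729826]
strap 115 [[-10.7, -77.2], [-1.1, -59.8], [7.1, -40.6]]
```

```bash
python3 -m creep '{"offset":[[1.5,-0.3,0],[2.5,-0.6,0],[3.5,-0.8,0],[4.5,-1,0]],"rot":[[0,0,0],[0,0,0],[0,0,0],[0,0,0]],"claw":[0,0,0,0]}'
```

```text
t: 14.15
eef_pos: [0.534, -0.1382, 0.0162]
tool_rot: [-0.0, 0.995, 0.096, -0.0]
ft_force: [-5.5, 1.8, 4.5]
gripper_width: 0.002
grasp_force: 3.0
```

The force rose to about 6 N, so the clamp is at its stop. Backing off straight, then up and clear for a final look.

```bash
python3 -m creep '{"offset":[[-15,3,0],[-30,6,5],[-45,8,50],[-60,0,100],[-70,-40,130]],"rot":[[0,0,0],[0,0,0],[0,0,0],[0,0,0],[0,0,0]],"claw":[0,0,0,0,0]}'; python3 -m creep '{"offset":[[-20,-60,20],[-40,-110,20],[-40,-110,20]],"rot":[[0,0,0],[0,0,0],[0,0,0]],"claw":[0,0,0]}'
python3 - <<'E'
from h import *
c=clampang();P=cloud(c);F=fx(P)
m=(c['image'].max(-1)>120)&(abs(P[...,2]-.03)<.005)&(abs(F[...,0])<63)&(abs(F[...,1])<68)
print('plate plane',np.linalg.lstsq(np.c_[F[m],np.ones(m.sum())],P[...,2][m]*1000,rcond=None)[0])
im=cv2.resize(c['image'][180:330,220:420],None,fx=4,fy=4,interpolation=cv2.INTER_CUBIC); cv2.imwrite('pics/end.png',im[:,:,::-1])
E
```

```text
t: 14.78
eef_pos: [0.4641, -0.1778, 0.1491]
tool_rot: [0.001, 0.995, 0.097, 0.001]
ft_force: [0.5, 0.1, -0.6]
gripper_width: -0.003
grasp_force: 0.0
t: 15.15
eef_pos: [0.4231, -0.2914, 0.1667]
tool_rot: [0.001, 0.996, 0.093, 0.0]
ft_force: [-0.1, 0.7, 0.1]
gripper_width: -0.007
grasp_force: 0.0
strap 116 [[-8.5, -78.1], [1.1, -58.8], [8.8, -40.2]]
plate plane [-1.11027983e-03 -2.88458653e-04  2.95604297e+01]
```

View pics/end.png

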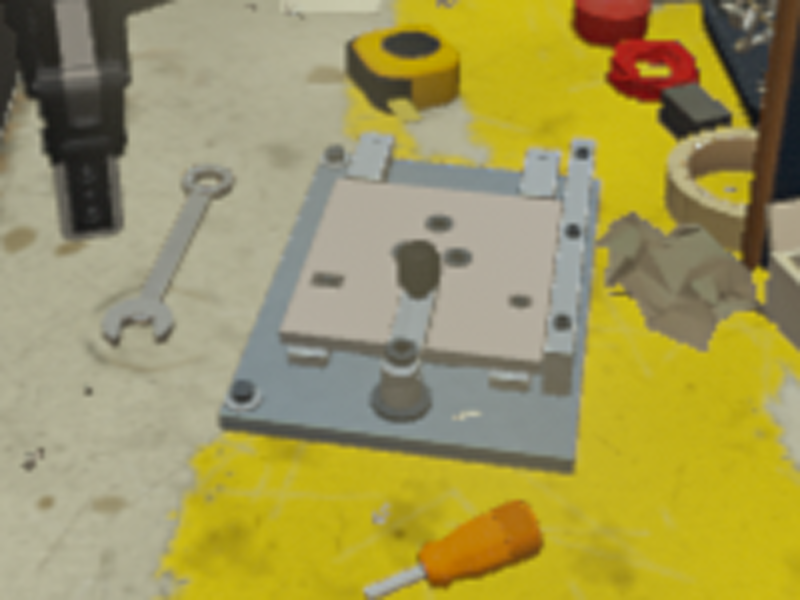

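The plate is seated flat. The strap stands straight over it, with the knob at (418,268), and the bystanders haven't moved. The arm is clear, so I'm handing in.

```bash
python3 -c "
from station import robot
print(robot.hand_in())"
```

```text
the job is handed in; nothing more can be done
None
```

The drill plate is seated flat over both pins, the swing clamp is at its stop with the strap over the plate, the spanner, tape measure and screwdriver were left where they lay, and the job is handed in at about 15 s.

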